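# Complete the reagent row and hold the guard rod at its mark

### The job

Stand the two loose reagent bottles upright and centred on the two empty round pads of the low stand, so that all four bottles make one neat row, and let go of them. Then grip the spring-loaded guard rod by its upright post and pull it out along the front of the row until the post lines up with the fin of the length mark, and finish while still holding it there against its spring, ready for a colleague to pin it. Leave the beaker and the tube rack where they are.

Things in the scene. Friction and masses are not known exactly. Their poses are not given: they have to be found in the camera images.
- stand: Fixed low white shelf, 170 (x) by 340 mm (y), upper face 30 mm above the bench, a lip 20 mm high along its +x edge. Origin: centre of its footprint at bench height; x points across it away from the robot, y along the row. Pads lie on x = +35 mm, the guard rod's axis on x = -50 mm, 75 mm above the bench, the scale rail with the length mark on x = -77 mm. All on it turns with it.
- pad0 (a point): One of four flat dark round pads, 58 mm diameter, in a straight row on the stand, 65 mm between neighbouring centres; this point is its centre on the shelf's upper face; axes are the stand's. First, at the +y end of the row; already has a bottle (stood0).
- pad1 (a point): One of four flat dark round pads, 58 mm diameter, in a straight row on the stand, 65 mm between neighbouring centres; this point is its centre on the shelf's upper face; axes are the stand's. Second; already has a bottle (stood1).
- pad2 (a point): One of four flat dark round pads, 58 mm diameter, in a straight row on the stand, 65 mm between neighbouring centres; this point is its centre on the shelf's upper face; axes are the stand's. Third; empty at the start.
- pad3 (a point): One of four flat dark round pads, 58 mm diameter, in a straight row on the stand, 65 mm between neighbouring centres; this point is its centre on the shelf's upper face; axes are the stand's. Fourth, at the -y end of the row; empty at the start.
- stood0: White round reagent bottle with a narrower grey screw cap and a paper label band, 120 g or so: body 48 mm diameter up to 58 mm, sloping shoulder to 66 mm, cap 34 mm diameter from 66 to 85 mm (the top). Origin: centre of its underside, z up. Stands on pad0 from the start, stays there.
- stood1: White round reagent bottle with a narrower grey screw cap and a paper label band, 120 g or so: body 48 mm diameter up to 58 mm, sloping shoulder to 66 mm, cap 34 mm diameter from 66 to 85 mm (the top). Origin: centre of its underside, z up. Stands on pad1 from the start, stays there.
- loose0: White round reagent bottle with a narrower grey screw cap and a paper label band, 120 g or so: body 48 mm diameter up to 58 mm, sloping shoulder to 66 mm, cap 34 mm diameter from 66 to 85 mm (the top). Origin: centre of its underside, z up. Starts on the bench to the robot's right; belongs on either empty pad.
- loose1: White round reagent bottle with a narrower grey screw cap and a paper label band, 120 g or so: body 48 mm diameter up to 58 mm, sloping shoulder to 66 mm, cap 34 mm diameter from 66 to 85 mm (the top). Origin: centre of its underside, z up. Starts on the bench to the robot's right; belongs on either empty pad.
- guard_rod (a joint): Extension of the telescoping rod in m: 0 fully in (where its spring keeps it at the start), 0.135 at the stop. The 10 mm steel rod slides out of a 20 mm aluminium sleeve along the stand's -y. The spring pulls it back with about 3 N at 0, rising 0.6 N per cm to 11 N; let go, it runs back.
- post (a point): Point on the axis of the grip post at the rod's outer end, 115 mm above the bench, 40 mm above the rod's axis. The post is an upright black plastic round bar, 16 mm diameter, its top 130 mm above the bench, clear of the sleeve and of the fin from 90 mm above the bench up. Moves with the rod; axes are the stand's.
- mark_clip: Length mark: fixed grey clip on the scale rail, 27 mm nearer the robot than the rod's axis, with an upright fin 4 mm thick (y), 12 mm wide (x), top 76 mm above the bench. Origin: clip's underside, in the fin's middle plane, 36 mm above the bench; axes are the stand's. The rod is at its mark when the post's axis has the fin's y in these axes: 68 to 115 mm of pull.
- beaker: Bystander: glass beaker 60 mm in diameter, 75 mm high, stands near the loose bottles. Origin: centre of underside.
- tube_rack: Bystander: yellow rack of capped tubes, 70 x 160 mm, 100 mm high, on the bench at the stand's +y side. Origin: centre of underside.

How it is judged:
By the outcome, as a careful person would: the job done as asked, in the order asked, and still so for the second after the job is handed in, while the arm keeps its last pose, push and grip.
It also fails if it takes over 72 s, if anything falls off the work surface, if the arm or the gripper's body presses on something with over 40 N, if the wrist force passes 120 N, or if a joint passes its speed limit or range.

### The arm

A 6-joint arm with a two-finger parallel gripper is mounted at the origin on the work surface. World frame = base frame: x ahead of the robot, y to its left, z up, the work surface at z = 0. Lengths are in mm, angles in degrees, forces in N, time in s.
With the tool pointing down it reaches from about 350 to 850 mm from the base axis. Payload 8.1 kg.
Tool frame: the origin (TCP) lies at the very end of the fingers, on their centre line; the grasp point (between the pads) lies 19 mm behind it (r.grasp_offset is the distance from the TCP to the grasp point, in mm); z points along the fingers, y is the line along which they close (so a half turn about z gives the same grasp; the last joint's range is limited). The gripper opens to 85 mm and grips with 20 to 120 N. Pads are 22 mm wide; open, the fingers measure 114 mm over their backs; the gripper's body (76 mm by 85 mm) begins 54 mm behind the grasp point. The pads swing forward as they close: fully open they stand 13 mm farther back than shut.
Start: joints at [66.497, 7.471, 85.268, -0, 87.261, -4.893], TCP at [191.45, 568.641, 231.292] pointing down, gripper open.
Joint ranges: [-169.43, 169.43], [-51.17, 129.36], [1.28, 143.12], [-76.62, 256.62], [0, 156.53], [-152.29, 152.29]. Speed limits (degrees/s): [136.94, 136.94, 159.86, 180, 180, 180].

### API

Orientations are given as [roll, pitch, yaw] about the fixed x, y, z axes, in that order (R = Rz(yaw) Ry(pitch) Rx(roll)).
In Python, from bench import r gives the robot as it stands.
- The arm moves only by the tool carry_out, never from a script. Its argument "commands" is a list of rows, each an object with "jaw": the finger opening in m, from 0 to 0.0854; "translation": the shift along the tool's x, y, z in m, a list of three; "spin": the turn about the tool's z in rad. A call has exactly 8 rows; each row shifts and turns the commanded pose from where the row before left it, along the tool's axes as they then stand; what a row does not reach is not made up. A row lasts 1/12 s, in which the tool goes at most 41.7 mm and 7.16 degrees, less where a joint would pass 70% of its speed; a pose out of reach is approached as far as the arm can. A call is refused whole if a number of a shift passes 0.0417 or a number of a turn 0.125, either way. A call with a gripper value outside its range is refused whole. The fingers move at their own pace and stop on an object; "squeeze" is the grip in N (left out, the last holds). Time passes only in rows, so rows that do not move let the fingers close, or fill a call up. It gives the time, the measured TCP pose, the force, the opening and the grip force at its end, in the units of the state.
- r.sense(): the state, without advancing time (a new reading comes with each control period).
- r.snapshot(name): name is "scene" or "top"; returns a dict with "pixels" (420x560x3 uint8, blue, green, red), "K" (3x3 intrinsics, pixels), "extrinsics" (4x4, takes a point from camera to world coordinates). Camera axes: x right, y down, z forward; pixel columns grow to the right and rows downward; lengths in mm; the calibration is good to about 2 mm. A picture is of the moment at which its call begins. There is no depth.
- r.hand_in(): hands the job in; it is judged then, once.
Trained networks look in a picture, given as the dict that the camera call returned (one of the last four; its "shot" number tells which), for a name from the list of things; names that differ only in an ending like _2 or _b are one class to them, and where a whole thing is asked for, a point or a joint stands for the part that bears it (a point fixed in the world has none). Each returns a list of dicts, best first, with "score" (0 to 1); they miss things now and then, are a little off and sometimes report something else, mostly with a low value. They report only what shows in the picture. A call takes as long as a camera call.
- r.spot_in(picture, target): "xy" ([column, row] in pixels, amid what is visible of it).
- r.regions_of(picture, target): "pixels" (420x560 bool, what is visible of it) and "xy" ([column, row] in pixels, amid what is visible of it).
- r.landmark_of(picture, target): "xy" ([column, row] in pixels: a listed point, or the origin of a listed thing).
The state is a dict: "time": time; "joint_pos": joint angles; "qd": joint speeds; "joint_efforts": joint torques, N m; "tool_pos": TCP position; "tcp_rot": TCP orientation; "ft_force": force on the tool from outside, world axes, zero at the start; "wrist_torque": the same for the moment, N m; "finger_gap": finger opening in mm; "grip_force": force on a finger pad.
Only numpy, scipy, OpenCV 4.12 (cv2) and the standard library are available. Lean on these libraries where they do the work, as an engineer would, in place of code of your own. Each camera call takes 0.05 s, during which the arm holds its last target. There are 200 camera calls.

## Working session

There is one attempt and no reset: what is moved stays moved. The work goes in short steps, Python scripts to look and compute and a tool call to move; the robot and the scene stay as the last step left them, time stands still between calls to the robot, and variables do not carry over. Pictures are saved under pics/ and viewed, at most 10 in all, crops included, and the job is handed in when it is done.

Besides the shell and the picture viewer there is one more tool, called after "Call:" as name([rows], argument=value, ...), one row to a line, values as JSON. carry_out: Moves the arm, as the interface text tells. Its arguments: {"type":"object","properties":{"commands":{"type":"array","items":{"type":"object","properties":{"jaw":{"type":"number"},"translation":{"type":"array","items":{"type":"number"}},"spin":{"type":"number"}}}},"squeeze":{"type":"number"}},"required":["commands"]}

```bash
mkdir -p pics
cat > h.py <<'E'
import numpy as np, cv2
from bench import r
def ray(p,xy):
    d=np.linalg.inv(p["K"])@[xy[0],xy[1],1]; E=np.array(p["extrinsics"])
    return E[:3,3],E[:3,:3]@d
def atz(p,xy,z):
    o,d=ray(p,xy); return o+d*(z-o[2])/d[2]
def tri(a,b):
    (o,d),(q,e)=a,b; d=d/np.linalg.norm(d); e=e/np.linalg.norm(e)
    t=np.linalg.lstsq(np.c_[d,-e],q-o,rcond=None)[0]
    x,y=o+d*t[0],q+e*t[1]; return (x+y)/2,np.linalg.norm(x-y)
E
python3 - <<'E'
from h import *
np.set_printoptions(precision=1,suppress=True)
P={n:r.snapshot(n) for n in("scene","top")}
for n,p in P.items():
    cv2.imwrite(f"pics/{n}0.png",p["pixels"]); print(n,np.array(p["extrinsics"])[:3,3],p["K"][0][0])
Z=dict(stand=0,pad0=30,pad1=30,pad2=30,pad3=30,stood0=30,stood1=30,loose0=0,loose1=0,post=115,mark_clip=36,beaker=0,tube_rack=0)
for t,z in Z.items():
    for n,p in P.items():
        for d in r.landmark_of(p,t)[:4]: print(t,n,round(d["score"],2),np.array(d["xy"]),atz(p,d["xy"],z))
print(r.sense())
E
```

```text
scene [1305.1 -495.   747. ] 432.25989468392055
top [ 347.1   40.1 1186.5] 414.27225318649585
stand scene 0.77 [297.3 232.9] [561.3  98.6   0. ]
stand top 0.62 [263.5 199.1] [577.8  86.9   0. ]
pad0 scene 0.87 [296.9 234.5] [596.1  69.8  30. ]
pad0 scene 0.7 [330.8 219. ] [592.1 191.2  30. ]
pad0 scene 0.65 [280.5 251.7] [629.7  -6.8  30. ]
pad0 scene 0.56 [312.7 222. ] [575.3 139.7  30. ]
pad0 top 0.72 [231.8 192.4] [588.4 176.5  30. ]
pad0 top 0.72 [269.5 183.7] [617.4  70.3  30. ]
pad0 top 0.67 [251.5 187.7] [603.9 121.2  30. ]
pad0 top 0.58 [293.7 184.5] [617.4   1.   30. ]
pad1 scene 0.87 [296.9 234.5] [596.1  69.8  30. ]
pad1 scene 0.7 [330.8 219. ] [592.1 191.2  30. ]
pad1 scene 0.65 [280.5 251.7] [629.7  -6.8  30. ]
pad1 scene 0.56 [312.7 222. ] [575.3 139.7  30. ]
pad1 top 0.72 [231.8 192.4] [588.4 176.5  30. ]
pad1 top 0.72 [269.5 183.7] [617.4  70.3  30. ]
pad1 top 0.67 [251.5 187.7] [603.9 121.2  30. ]
pad1 top 0.58 [293.7 184.5] [617.4   1.   30. ]
pad2 scene 0.87 [296.9 234.5] [596.1  69.8  30. ]
pad2 scene 0.7 [330.8 219. ] [592.1 191.2  30. ]
pad2 scene 0.65 [280.5 25
[... 1891 characters left out ...]
 [ 474.4 -267.2    0. ]
beaker top 0.78 [381.5 235.5] [ 482.  -257.5    0. ]
tube_rack scene 0.75 [369.6 185.4] [488.9 448.1   0. ]
tube_rack scene 0.43 [295.9 190.1] [380.6 227.2   0. ]
tube_rack top 0.95 [135.7 224.7] [491.1 449.3   0. ]
tube_rack top 0.48 [263.1 202.1] [568.9  87.7   0. ]
{'time': 1.4, 'joint_pos': array([66.5,  7.5, 85.3,  0. , 87.3, -4.9]), 'qd': array([ 0.1,  0. ,  0. ,  0. ,  0. , -0.1]), 'joint_efforts': array([  0. , -56.9, -50.1,  -0. ,   0. ,   0. ]), 'tool_pos': array([191.5, 568.6, 231.3]), 'tcp_rot': array([-180. ,   -0. ,  161.4]), 'ft_force': array([-0.3, -0.4,  0.1]), 'wrist_torque': array([-0.,  0., -0.]), 'grip_force': 0.0, 'finger_gap': 85.27403976203186}
```

View pics/scene0.png

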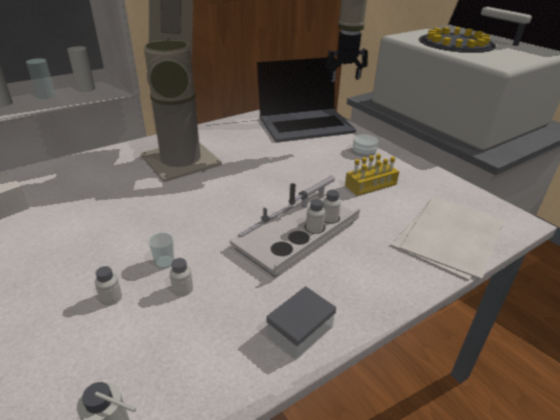

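View pics/top0.png

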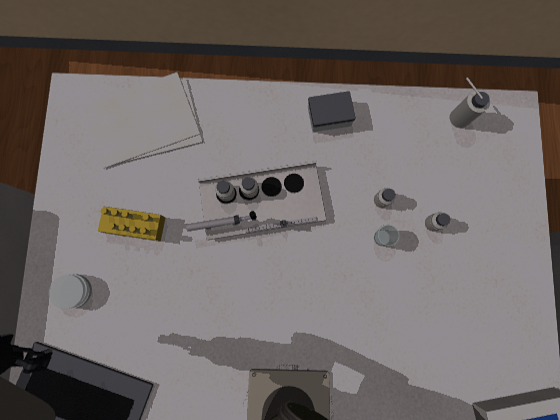

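Run:
```python
from h import *
np.set_printoptions(precision=1,suppress=True)
P={n:r.snapshot(n) for n in("scene","top")}
crops=dict(scene=(225,165,145,105),top=(180,155,155,90))
for n,p in P.items():
    x,y,w,h=crops[n]; c=p["pixels"]
    cv2.imwrite(f"pics/{n}c.png",cv2.resize(c[y:y+h,x:x+w],None,fx=5,fy=5,interpolation=cv2.INTER_CUBIC))
    g=c.max(2)
    for (x,y,w,h) in [crops[n],(360,170,100,90) if n=="top" else (85,225,115,85)]:
        m=np.zeros_like(g); m[y:y+h,x:x+w]=(g[y:y+h,x:x+w]<75)
        k,l,s,cc=cv2.connectedComponentsWithStats(m)
        for i in range(1,k):
            if s[i,4]>25: print(n,s[i],cc[i],"z31",atz(p,cc[i],30)[:2],"z115",atz(p,cc[i],115)[:2],"z76",atz(p,cc[i],76)[:2])
    for t in("loose0","stood0","post","mark_clip","stand"):
        for d in r.regions_of(p,t)[:3]:
            m=d["pixels"]; rr,cl=np.where(m); print(n,t,round(d["score"],2),np.array(d["xy"]),m.sum(),cl.min(),cl.max(),rr.min(),rr.max())
            if t=="stand": print(cv2.minAreaRect(np.c_[cl,rr].astype(np.float32)))
```

```text
scene [290 184   5  20  74] [292.1 194. ] z31 [429.  175.4] z115 [532.9  96. ] z76 [485.2 132.4]
scene [300 192   7   8  31] [303.6 195.2] z31 [453.6 200.8] z115 [554.6 118.3] z76 [508.3 156.2]
scene [327 195  11   6  51] [331.7 197.5] z31 [509.6 264.5] z115 [603.9 174.5] z76 [560.6 215.8]
scene [311 205  11   6  51] [315.7 207.4] z31 [524.4 191.1] z115 [616.9 109.8] z76 [574.5 147.1]
scene [263 210   6  12  35] [265.1 217.4] z31 [485.2  41. ] z115 [582.4 -22.5] z76 [537.8   6.6]
scene [289 231  20  13 205] [298.4 237.1] z31 [607.1  66.5] z115 [689.8  -0.1] z76 [651.9  30.5]
scene [272 242  20  13 210] [281.3 248.5] z31 [620.4   2.1] z115 [701.6 -56.8] z76 [664.4 -29.8]
scene [173 267  12   6  49] [178.6 269.3] z31 [ 548.7 -247.6] z115 [ 638.4 -276.9] z76 [ 597.2 -263.4]
scene [ 98 273  14   9  71] [104.3 277.5] z31 [ 479.6 -403. ] z115 [ 577.5 -413.9] z76 [ 532.6 -408.9]
scene loose0 0.89 [107.2 288.4] 812 95 121 266 305
scene loose0 0.88 [180.1 278.4] 728 170 192 258 296
scene stood0 0.77 [328.7 206.4] 485 323 340 189 222
scene stood0 0.64 [317.2 216.8] 533 306 324 199 232
scene po
[... 1012 characters left out ...]
p [280 220  12   8  51] [283.7 223.8] z31 [503.1  26.1] z115 [491.6  27.1] z76 [496.9  26.7]
top [382 189  14  13 130] [388.1 194.8] z31 [ 596.2 -270.4] z115 [ 577.9 -247.6] z76 [ 586.3 -258.1]
top [436 214  14  12 139] [442.5 219.5] z31 [ 529.8 -425. ] z115 [ 516.4 -390.8] z76 [ 522.5 -406.5]
top loose0 0.68 [437.  222.8] 378 425 449 213 231
top loose0 0.52 [382.7 199.3] 295 375 394 189 206
top stood0 0.62 [251.9 186.5] 288 240 257 177 197
top stood0 0.52 [225.4 191.9] 302 215 234 181 200
top mark_clip 0.62 [282.4 221.5] 28 281 285 221 226
top stand 0.78 [263.5 202. ] 6649 187 325 162 239
((252.77159118652344, 201.62295532226562), (61.597747802734375, 138.06004333496094), 81.20945739746094)
```

View pics/scenec.png

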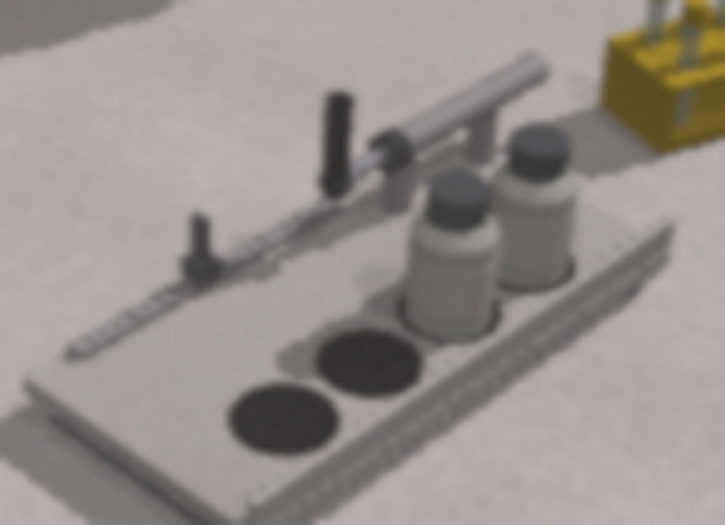

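View pics/topc.png

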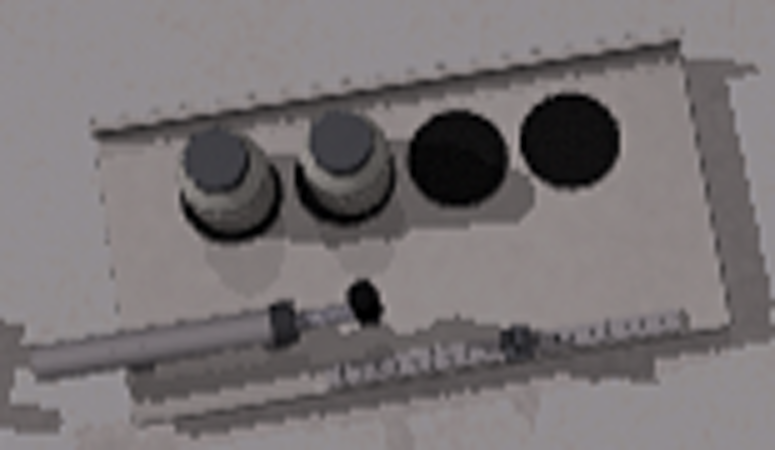

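```bash
cat >> h.py <<'E'
from scipy.optimize import least_squares
def proj(p,X):
    c=np.linalg.inv(p["extrinsics"])@np.c_[X,np.ones(len(X))].T; u=p["K"]@c[:3]; return (u[:2]/u[2]).T
def hullc(p,xy,rings):
    a=np.linspace(0,2*np.pi,40,endpoint=False)
    X=np.concatenate([np.c_[xy[0]+R*np.cos(a),xy[1]+R*np.sin(a),0*a+z] for R,z in rings])
    h=cv2.convexHull(proj(p,X).astype(np.float32)); m=cv2.moments(h); return np.array([m["m10"],m["m01"]])/m["m00"]
B=[(24,0),(24,58),(17,66),(17,85)]
def mc(d): rr,cl=np.where(d["pixels"]); return np.array([cl.mean(),rr.mean()])
def fit(obs,z0,x0,rings=B):
    R=[(a,z+z0) for a,z in rings]
    s=least_squares(lambda v:np.concatenate([hullc(p,v,R)-c for p,c in obs]),x0,diff_step=1e-4); return s.x,s.fun
E
python3 - <<'E'
from h import *
np.set_printoptions(precision=1,suppress=True)
S,T=r.snapshot("scene"),r.snapshot("top")
L=lambda p,t:r.regions_of(p,t)
ls,lt=L(S,"loose0"),L(T,"loose0")
near=lambda p,l,x,z:min(l,key=lambda d:np.linalg.norm(np.array(d["xy"])-proj(p,[[*x,z]])[0]))
for x in([586,-255],[524,-403]):
    a,b=mc(near(S,ls,x,40)),mc(near(T,lt,x,40))
    print(x,"both",*fit([(S,a),(T,b)],0,x),"S",fit([(S,a)],0,x)[0],"T",fit([(T,b)],0,x)[0])
for x in([594,130],[581,193]): print("stood",fit([(T,mc(near(T,lt if 0 else L(T,"stood0"),x,70)))],30,x)[0],fit([(S,mc(near(S,L(S,"stood0"),x,70)))],30,x)[0])
print("lip", atz(T,[199.5,181.5],50),atz(T,[316,163.5],50))
for x in([621.5,1.9],[608,66.1]): print(proj(T,[[*x,30]]),proj(S,[[*x,30]]))
# post and fin along known stand lines
y=np.radians(11.9); ex=np.array([np.cos(y),np.sin(y)]); ey=np.array([-ex[1],ex[0]])
o=np.array([621.5,1.9])-35*ex+97.5*ey; print("origin",o)
for s in(20,30,40): print("post top",s,proj(T,[[*(o-50*ex+s*ey),130]]),proj(S,[[*(o-50*ex+s*ey),130]]),proj(S,[[*(o-50*ex+s*ey),100]]))
for s in(-60,-50,-40): print("fin top",s,proj(T,[[*(o-77*ex+s*ey),76]]),proj(S,[[*(o-77*ex+s*ey),76]]))
E
```

```text
[586, -255] both [ 586.2 -257.9] [0.3 0.2 0.3 0.3] S [ 585.2 -258.3] T [ 587.1 -257.1]
[524, -403] both [ 521.6 -406.8] [0.1 0.2 0.  0.2] S [ 520.6 -406.8] T [ 522.2 -406.7]
stood [597.6 126.3] [597.  126.1]
stood [586.1 192. ] [586.1 192.9]
lip [612.4 266.   50. ] [676.1 -60.2  50. ]
[[293.4 183.1]] [[281.5 248.7]]
[[270.9 187. ]] [[298.5 237.3]]
origin [567.1  90.1]
post top 20 [[256.1 213.5]] [[289.2 185.7]] [[288.9 195.1]]
post top 30 [[252.3 214.2]] [[291.7 184.4]] [[291.3 193.6]]
post top 40 [[248.4 214.8]] [[294.2 183. ]] [[293.7 192.3]]
fin top -60 [[288.  221.3]] [[261.1 210.1]]
fin top -50 [[284.3 221.9]] [[263.7 208.6]]
fin top -40 [[280.7 222.5]] [[266.3 207.1]]
```

Call:
carry_out([
  {"spin": 0.125,"jaw": 0.068},
  {"spin": 0.125,"jaw": 0.068},
  {"spin": 0.125,"jaw": 0.068},
  {"spin": 0.125,"jaw": 0.068},
  {"spin": 0.125,"jaw": 0.068},
  {"spin": 0.125,"jaw": 0.068},
  {"spin": 0.125,"jaw": 0.068},
  {"spin": 0.125,"jaw": 0.068},
], squeeze=30)

```text
invalid input
```

```bash
cat >> h.py <<'E'
def go(*t):
    s=r.sense(); E=s["tcp_rot"]; y=np.radians(E[2]); p=np.array(s["tool_pos"]); d=np.array(t,float)-p
    print("t",round(s["time"],1),"pos",p.round(1),"rot",E.round(2),"gap",round(s["finger_gap"],1),"grip",round(s["grip_force"],1),"F",s["ft_force"].round(1))
    print("tool dx,dy,dz",np.round([d[0]*np.cos(y)+d[1]*np.sin(y),d[0]*np.sin(y)-d[1]*np.cos(y),-d[2]],1))
E
python3 -c "
from h import *
go(586.2,-257.9,150)"
```

```text
t 2.4 pos [191.4 568.6 231.3] rot [180.    -0.   161.39] gap 85.5 grip 0.0 F [ 0.8 -0.2  0.9]
tool dx,dy,dz [-637.9 -657.3   81.3]
```

Call:
carry_out([
  {"translation": [0,0,0],"spin": 0.125,"jaw": 0.068},
  {"translation": [0,0,0],"spin": 0.125,"jaw": 0.068},
  {"translation": [0,0,0],"spin": 0.125,"jaw": 0.068},
  {"translation": [0,0,0],"spin": 0.125,"jaw": 0.068},
  {"translation": [0,0,0],"spin": 0.125,"jaw": 0.068},
  {"translation": [0,0,0],"spin": 0.125,"jaw": 0.068},
  {"translation": [0,0,0],"spin": 0.125,"jaw": 0.068},
  {"translation": [0,0,0],"spin": 0.125,"jaw": 0.068},
], squeeze=30)

```text
time: 3.07
tool_pos: [191.4, 568.6, 231.3]
tcp_rot: [-180.0, 0.0, 103.7]
ft_force: [0.0, 0.0, 0.7]
finger_gap: 68.1
grip_force: 0.0
```

```bash
python3 -c "
from h import *
go(586.2,-257.9,150)"
```

```text
t 3.1 pos [191.4 568.6 231.3] rot [-180.      0.    103.74] gap 68.1 grip 0.0 F [0.  0.  0.7]
tool dx,dy,dz [-896.7  187.1   81.3]
```

Call:
carry_out([
  {"translation": [-0.01,0.002,0],"spin": 0.048,"jaw": 0.068},
  {"translation": [-0.037,0.0096,0],"spin": 0,"jaw": 0.068},
  {"translation": [-0.037,0.0096,0],"spin": 0,"jaw": 0.068},
  {"translation": [-0.037,0.0096,0],"spin": 0,"jaw": 0.068},
  {"translation": [-0.037,0.0096,0],"spin": 0,"jaw": 0.068},
  {"translation": [-0.037,0.0096,0],"spin": 0,"jaw": 0.068},
  {"translation": [-0.037,0.0096,0],"spin": 0,"jaw": 0.068},
  {"translation": [-0.037,0.0096,0],"spin": 0,"jaw": 0.068},
])

```text
time: 3.73
tool_pos: [313.0, 317.1, 231.4]
tcp_rot: [180.0, -0.0, 101.4]
ft_force: [1.6, 0.4, 0.8]
finger_gap: 68.0
grip_force: 0.0
```

Call:
carry_out([
  {"translation": [-0.037,0.0096,0],"spin": 0,"jaw": 0.068},
  {"translation": [-0.037,0.0096,0],"spin": 0,"jaw": 0.068},
  {"translation": [-0.037,0.0096,0],"spin": 0,"jaw": 0.068},
  {"translation": [-0.037,0.0096,0],"spin": 0,"jaw": 0.068},
  {"translation": [-0.037,0.0096,0],"spin": 0,"jaw": 0.068},
  {"translation": [-0.037,0.0096,0],"spin": 0,"jaw": 0.068},
  {"translation": [-0.037,0.0096,0],"spin": 0,"jaw": 0.068},
  {"translation": [-0.037,0.0096,0],"spin": 0,"jaw": 0.068},
])

```text
time: 4.4
tool_pos: [446.7, 41.6, 231.7]
tcp_rot: [179.9, 0.0, 101.3]
ft_force: [1.0, 0.0, 0.5]
finger_gap: 68.0
grip_force: 0.0
```

```bash
python3 -c "
from h import *
go(586.2,-257.9,130)"
```

```text
t 4.4 pos [446.7  41.6 231.7] rot [1.7994e+02 1.0000e-02 1.0133e+02] gap 68.0 grip 0.0 F [1.  0.  0.5]
tool dx,dy,dz [-321.1   77.9  101.7]
```

Call:
carry_out([
  {"translation": [-0.037,0.009,0.008],"spin": 0,"jaw": 0.068},
  {"translation": [-0.037,0.009,0.012],"spin": 0,"jaw": 0.068},
  {"translation": [-0.037,0.009,0.012],"spin": 0,"jaw": 0.068},
  {"translation": [-0.037,0.009,0.012],"spin": 0,"jaw": 0.068},
  {"translation": [-0.037,0.009,0.012],"spin": 0,"jaw": 0.068},
  {"translation": [-0.037,0.009,0.012],"spin": 0,"jaw": 0.068},
  {"translation": [-0.037,0.009,0.012],"spin": 0,"jaw": 0.068},
  {"translation": [-0.02,0.004,0.012],"spin": 0,"jaw": 0.068},
])

```text
time: 5.07
tool_pos: [567.8, -220.7, 138.7]
tcp_rot: [180.0, 0.1, 101.2]
ft_force: [-0.1, 0.2, 0.0]
finger_gap: 67.7
grip_force: 0.0
```

```bash
python3 -c "
from h import *
r.snapshot('top')
r.snapshot('top')
go(586.2,-257.9,120)"
```

```text
t 5.2 pos [ 565.9 -219.5  136.2] rot [-1.7981e+02 -9.0000e-02  1.0115e+02] gap 68.3 grip 0.0 F [-0.7  0.9 -0.9]
tool dx,dy,dz [-41.6  12.5  16.2]
```

Call:
carry_out([
  {"translation": [-0.021,0.006,0.008],"spin": 0,"jaw": 0.068},
  {"translation": [-0.0206,0.0065,0.008],"spin": 0,"jaw": 0.068},
  {"translation": [0,0,0.01],"spin": 0,"jaw": 0.068},
  {"translation": [0,0,0.02],"spin": 0,"jaw": 0.068},
  {"translation": [0,0,0.02],"spin": 0,"jaw": 0.068},
  {"translation": [0,0,0.02],"spin": 0,"jaw": 0.068},
  {"translation": [0,0,0.02],"spin": 0,"jaw": 0.068},
  {"translation": [0,0,0.004],"spin": 0,"jaw": 0.068},
])

```text
time: 5.83
tool_pos: [584.5, -252.5, 25.4]
tcp_rot: [-179.7, -0.2, 101.4]
ft_force: [-1.2, 1.4, -1.3]
finger_gap: 67.9
grip_force: 0.0
```

```bash
python3 -c "
from h import *
p=r.snapshot('top'); q=r.snapshot('scene'); cv2.imwrite('pics/g1.png',cv2.resize(q['pixels'][190:340,80:280],None,fx=4,fy=4,interpolation=cv2.INTER_CUBIC))
go(586.2,-257.9,26)"
```

```text
t 5.9 pos [ 586.  -253.5   28.2] rot [-1.7986e+02 -1.3000e-01  1.0138e+02] gap 68.2 grip 0.0 F [ 0.6 -1.   0.2]
tool dx,dy,dz [-4.3 -0.6  2.2]
```

View pics/g1.png

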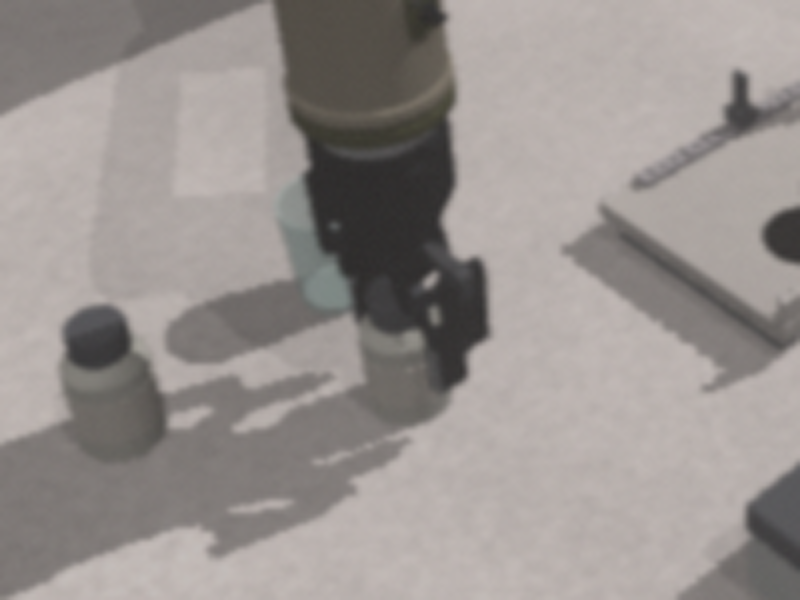

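Call:
carry_out([
  {"translation": [-0.004,0,0.001],"spin": 0,"jaw": 0.068},
  {"translation": [0,0,0],"spin": 0,"jaw": 0.068},
  {"translation": [0,0,0],"spin": 0,"jaw": 0.055},
  {"translation": [0,0,0],"spin": 0,"jaw": 0.042},
  {"translation": [0,0,0],"spin": 0,"jaw": 0.042},
  {"translation": [0,0,0],"spin": 0,"jaw": 0.042},
  {"translation": [0,0,0],"spin": 0,"jaw": 0.042},
  {"translation": [0,0,0],"spin": 0,"jaw": 0.042},
])

```text
time: 6.6
tool_pos: [589.1, -259.7, 30.1]
tcp_rot: [179.9, 0.1, 101.3]
ft_force: [-0.2, 0.6, 5.4]
finger_gap: 47.2
grip_force: 31.2
```

```bash
python3 -c "
from h import *
go(609.2,65.1,110)"
```

```text
t 6.6 pos [ 589.1 -259.7   30.1] rot [1.7988e+02 1.0000e-01 1.0134e+02] gap 47.2 grip 31.2 F [-0.2  0.6  5.4]
tool dx,dy,dz [314.5  83.6 -79.9]
```

Call:
carry_out([
  {"translation": [0,0,-0.015],"spin": 0,"jaw": 0.042},
  {"translation": [0,0,-0.03],"spin": 0,"jaw": 0.042},
  {"translation": [0.02,0.006,-0.035],"spin": 0,"jaw": 0.042},
  {"translation": [0.035,0.009,0],"spin": 0,"jaw": 0.042},
  {"translation": [0.035,0.009,0],"spin": 0,"jaw": 0.042},
  {"translation": [0.035,0.009,0],"spin": 0,"jaw": 0.042},
  {"translation": [0.035,0.009,0],"spin": 0,"jaw": 0.042},
  {"translation": [0.035,0.009,0],"spin": 0,"jaw": 0.042},
])

```text
time: 7.27
tool_pos: [599.6, -56.2, 109.6]
tcp_rot: [180.0, 0.0, 101.3]
ft_force: [1.4, 0.8, -1.0]
finger_gap: 47.1
grip_force: 31.3
```

Call:
carry_out([
  {"translation": [0.035,0.009,0],"spin": 0,"jaw": 0.042},
  {"translation": [0.035,0.009,0],"spin": 0,"jaw": 0.042},
  {"translation": [0.025,0.007,0],"spin": 0,"jaw": 0.042},
  {"translation": [0.015,0.004,0],"spin": 0,"jaw": 0.042},
  {"translation": [0,0,0],"spin": 0,"jaw": 0.042},
  {"translation": [0,0,0],"spin": 0,"jaw": 0.042},
  {"translation": [0,0,0],"spin": 0,"jaw": 0.042},
  {"translation": [0,0,0],"spin": 0,"jaw": 0.042},
])

```text
time: 7.93
tool_pos: [606.4, 54.6, 108.6]
tcp_rot: [180.0, 0.0, 101.3]
ft_force: [-1.0, -0.5, -0.3]
finger_gap: 47.2
grip_force: 31.3
```

```bash
cat > chk.py <<'E'
from h import *
import sys
np.set_printoptions(precision=1,suppress=True)
S,T=r.snapshot("scene"),r.snapshot("top")
go(609.2,65.1,110)
for n,p in(("S",S),("T",T)):
    for d in r.regions_of(p,"loose0"): print(n,round(d["score"],2),mc(d),d["pixels"].sum(),"z70",atz(p,mc(d),70)[:2])
    x,y,w,h=(225,110,200,150) if n=="S" else (180,110,200,150)
    if len(sys.argv)>1 and n in sys.argv[2:]: cv2.imwrite(f"pics/{sys.argv[1]}{n}.png",cv2.resize(p["pixels"][y:y+h,x:x+w],None,fx=4,fy=4,interpolation=cv2.INTER_CUBIC))
E
python3 chk.py h1 S
```

```text
t 8.0 pos [606.5  54.5 108.4] rot [-180.     0.   101.3] gap 47.2 grip 31.3 F [-0.6  0.3 -0.9]
tool dx,dy,dz [ 9.8  4.8 -1.6]
S 0.77 [106.8 285.9] 813 z70 [ 554.5 -411.3]
S 0.55 [294.6 213. ] 467 z70 [557.5  88.5]
T 0.8 [436.6 222. ] 383 z70 [ 516.  -392.1]
```

View pics/h1S.png

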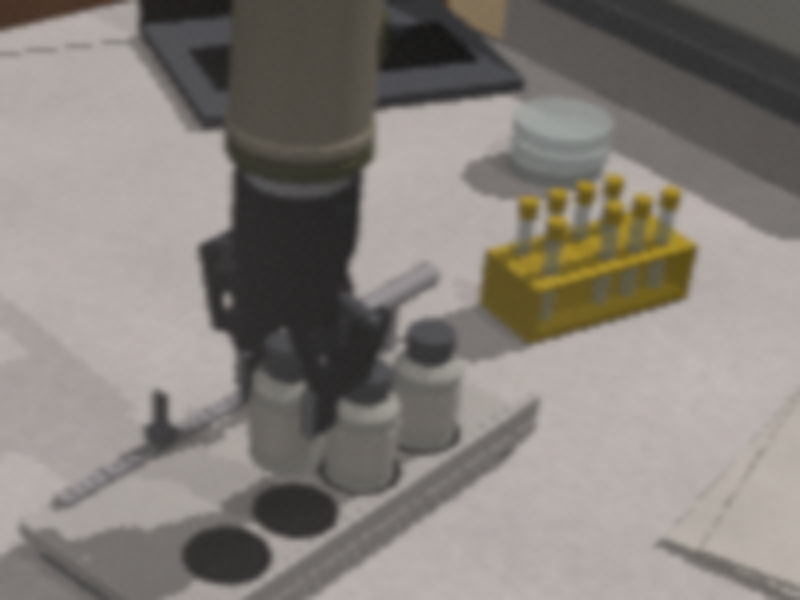

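Call:
carry_out([
  {"translation": [0.006,0.003,0],"spin": 0,"jaw": 0.042},
  {"translation": [0.004,0.002,0.005],"spin": 0,"jaw": 0.042},
  {"translation": [0,0,0.01],"spin": 0,"jaw": 0.042},
  {"translation": [0,0,0.012],"spin": 0,"jaw": 0.042},
  {"translation": [0,0,0.012],"spin": 0,"jaw": 0.042},
  {"translation": [0,0,0.004],"spin": 0,"jaw": 0.042},
  {"translation": [0,0,0],"spin": 0,"jaw": 0.042},
  {"translation": [0,0,0],"spin": 0,"jaw": 0.042},
])

```text
time: 8.8
tool_pos: [608.7, 66.5, 64.4]
tcp_rot: [-179.9, -0.0, 101.3]
ft_force: [-0.2, -0.1, -1.4]
finger_gap: 47.0
grip_force: 31.3
```

Call:
carry_out([
  {"translation": [0,0,0.002],"spin": 0,"jaw": 0.042},
  {"translation": [0,0,0.001],"spin": 0,"jaw": 0.042},
  {"translation": [0,0,0],"spin": 0,"jaw": 0.042},
  {"translation": [0,0,0],"spin": 0,"jaw": 0.042},
  {"translation": [0,0,0],"spin": 0,"jaw": 0.042},
  {"translation": [0,0,0],"spin": 0,"jaw": 0.042},
  {"translation": [0,0,0],"spin": 0,"jaw": 0.042},
  {"translation": [0,0,0],"spin": 0,"jaw": 0.042},
])

```text
time: 9.47
tool_pos: [609.4, 66.5, 62.4]
tcp_rot: [180.0, 0.0, 101.3]
ft_force: [-0.2, 0.2, -0.7]
finger_gap: 47.0
grip_force: 31.3
```

```bash
python3 chk.py h2 S
```

```text
t 9.6 pos [609.4  66.5  62.4] rot [180.    0.  101.3] gap 46.9 grip 31.3 F [ 1.1  1.  -1.7]
tool dx,dy,dz [ -1.4  -0.5 -47.6]
S 0.87 [107.  286.3] 782 z70 [ 556.  -411.2]
S 0.82 [298.4 226.9] 453 z70 [612.4  60.3]
T 0.83 [437.2 221.7] 362 z70 [ 516.9 -393.8]
```

View pics/h2S.png

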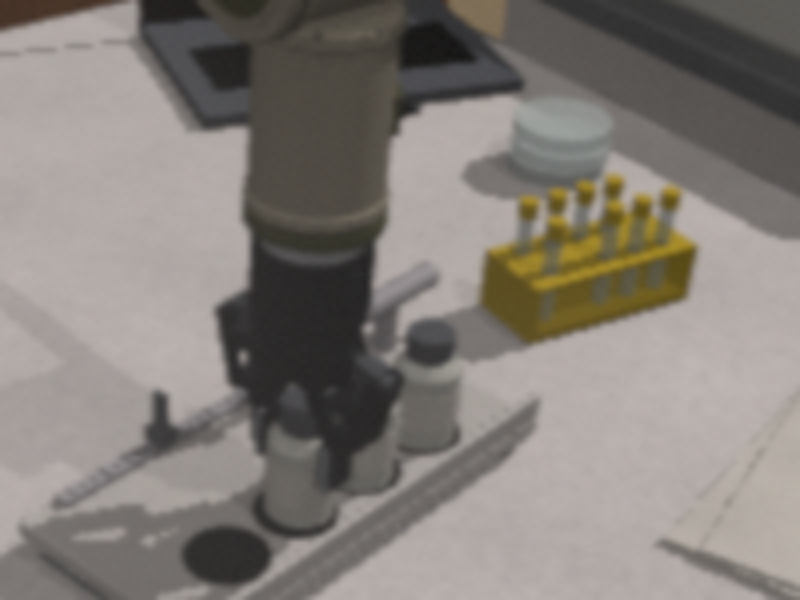

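Call:
carry_out([
  {"translation": [-0.001,0,0.001],"spin": 0,"jaw": 0.042},
  {"translation": [0,0,0.001],"spin": 0,"jaw": 0.042},
  {"translation": [0,0,0.001],"spin": 0,"jaw": 0.042},
  {"translation": [0,0,0],"spin": 0,"jaw": 0.042},
  {"translation": [0,0,0],"spin": 0,"jaw": 0.042},
  {"translation": [0,0,0],"spin": 0,"jaw": 0.042},
  {"translation": [0,0,0],"spin": 0,"jaw": 0.042},
  {"translation": [0,0,0],"spin": 0,"jaw": 0.042},
])

```text
time: 10.33
tool_pos: [609.8, 65.5, 60.2]
tcp_rot: [180.0, 0.0, 101.3]
ft_force: [-3.6, -1.1, 5.7]
finger_gap: 47.2
grip_force: 31.9
```

Call:
carry_out([
  {"translation": [0,0,0.001],"spin": 0,"jaw": 0.042},
  {"translation": [0,0,0],"spin": 0,"jaw": 0.042},
  {"translation": [0,0,0],"spin": 0,"jaw": 0.042},
  {"translation": [0,0,0],"spin": 0,"jaw": 0.042},
  {"translation": [0,0,0],"spin": 0,"jaw": 0.042},
  {"translation": [0,0,0],"spin": 0,"jaw": 0.042},
  {"translation": [0,0,0],"spin": 0,"jaw": 0.042},
  {"translation": [0,0,0],"spin": 0,"jaw": 0.042},
])

```text
time: 11.0
tool_pos: [609.9, 65.5, 60.1]
tcp_rot: [180.0, 0.0, 101.3]
ft_force: [-6.7, -0.3, 11.9]
finger_gap: 47.0
grip_force: 32.5
```

Call:
carry_out([
  {"translation": [0,0,-0.001],"spin": 0,"jaw": 0.042},
  {"translation": [0,0,0],"spin": 0,"jaw": 0.05},
  {"translation": [0,0,0],"spin": 0,"jaw": 0.058},
  {"translation": [0,0,0],"spin": 0,"jaw": 0.066},
  {"translation": [0,0,0],"spin": 0,"jaw": 0.066},
  {"translation": [0,0,-0.01],"spin": 0,"jaw": 0.066},
  {"translation": [0,0,-0.03],"spin": 0,"jaw": 0.066},
  {"translation": [0,0,-0.035],"spin": 0,"jaw": 0.066},
])

```text
time: 11.67
tool_pos: [607.2, 65.5, 132.5]
tcp_rot: [-179.7, -0.1, 101.3]
ft_force: [1.2, 0.7, -0.1]
finger_gap: 65.9
grip_force: 0.0
```

```bash
python3 -c "
from h import *
go(521.6,-406.8,140)"
```

```text
t 11.7 pos [607.2  65.5 132.5] rot [-1.7965e+02 -6.0000e-02  1.0134e+02] gap 65.9 grip 0.0 F [ 1.2  0.7 -0.1]
tool dx,dy,dz [-446.2 -176.8   -7.5]
```

Call:
carry_out([
  {"translation": [-0.015,-0.006,-0.01],"spin": 0,"jaw": 0.068},
  {"translation": [-0.034,-0.0135,0],"spin": 0,"jaw": 0.068},
  {"translation": [-0.034,-0.0135,0],"spin": 0,"jaw": 0.068},
  {"translation": [-0.034,-0.0135,0],"spin": 0,"jaw": 0.068},
  {"translation": [-0.034,-0.0135,0],"spin": 0,"jaw": 0.068},
  {"translation": [-0.034,-0.0135,0],"spin": 0,"jaw": 0.068},
  {"translation": [-0.034,-0.0135,0],"spin": 0,"jaw": 0.068},
  {"translation": [-0.034,-0.0135,0],"spin": 0,"jaw": 0.068},
])

```text
time: 12.33
tool_pos: [560.4, -204.0, 145.3]
tcp_rot: [180.0, 0.0, 101.4]
ft_force: [0.3, 1.0, -0.8]
finger_gap: 68.2
grip_force: 0.0
```

Call:
carry_out([
  {"translation": [-0.034,-0.0135,0],"spin": 0,"jaw": 0.068},
  {"translation": [-0.034,-0.0135,0],"spin": 0,"jaw": 0.068},
  {"translation": [-0.034,-0.0135,0],"spin": 0,"jaw": 0.068},
  {"translation": [-0.034,-0.0135,0],"spin": 0,"jaw": 0.068},
  {"translation": [-0.034,-0.0135,0],"spin": 0,"jaw": 0.068},
  {"translation": [-0.02,-0.008,0],"spin": 0,"jaw": 0.068},
  {"translation": [0,0,0],"spin": 0,"jaw": 0.068},
  {"translation": [0,0,0],"spin": 0,"jaw": 0.068},
])

```text
time: 13.0
tool_pos: [523.6, -404.6, 144.7]
tcp_rot: [180.0, -0.0, 101.2]
ft_force: [-0.5, 1.3, -0.1]
finger_gap: 68.2
grip_force: 0.0
```

```bash
python3 -c "
from h import *
S,T=r.snapshot('scene'),r.snapshot('top')
go(521.6,-406.8,27)
near=lambda l,x:min(l,key=lambda d:np.linalg.norm(np.array(d['xy'])-x))
a=near(r.regions_of(S,'loose0'),[107,286]); print(mc(a),fit([(S,mc(a))],0,[522,-406])[0])
x0=np.array([609,65])
print('placed S',[(mc(d),fit([(S,mc(d))],30,x0)[0]) for d in r.regions_of(S,'stood0')])
print('placed T',[(mc(d),fit([(T,mc(d))],30,x0)[0]) for d in r.regions_of(T,'stood0')])
"
```

```text
t 13.1 pos [ 524.4 -402.6  144.5] rot [ 1.7999e+02 -3.0000e-02  1.0136e+02] gap 67.7 grip 0.0 F [-0.4  0.1  0.1]
tool dx,dy,dz [ -3.6  -3.5 117.5]
[106.76960784 286.16544118] [ 520.15411614 -407.32593694]
placed S [(array([315.67991632, 215.30543933]), array([595.46323262, 130.76340985])), (array([331.26030369, 206.03687636]), array([584.81542546, 194.31255447]))]
placed T [(array([248.8013245 , 186.92715232]), array([598.61804514, 126.41246436])), (array([224.89508197, 190.71803279]), array([585.64218955, 191.84085146])), (array([130.86009174, 223.64965596]), array([485.69671883, 440.01218103]))]
```

Call:
carry_out([
  {"translation": [-0.0035,-0.0035,0.015],"spin": 0,"jaw": 0.068},
  {"translation": [0,0,0.025],"spin": 0,"jaw": 0.068},
  {"translation": [0,0,0.025],"spin": 0,"jaw": 0.068},
  {"translation": [0,0,0.025],"spin": 0,"jaw": 0.068},
  {"translation": [0,0,0.02],"spin": 0,"jaw": 0.068},
  {"translation": [0,0,0.006],"spin": 0,"jaw": 0.068},
  {"translation": [0,0,0],"spin": 0,"jaw": 0.068},
  {"translation": [0,0,0],"spin": 0,"jaw": 0.068},
])

```text
time: 13.92
tool_pos: [521.9, -407.2, 29.1]
tcp_rot: [180.0, 0.0, 101.4]
ft_force: [-0.2, -0.5, 0.5]
finger_gap: 68.0
grip_force: 0.0
```

```bash
python3 -c "
from h import *
go(521.6,-406.8,28)"
```

```text
t 13.9 pos [ 521.9 -407.2   29.1] rot [1.7999e+02 2.0000e-02 1.0139e+02] gap 68.0 grip 0.0 F [-0.2 -0.5  0.5]
tool dx,dy,dz [ 0.4 -0.3  1.1]
```

Call:
carry_out([
  {"translation": [0,0,0],"spin": 0,"jaw": 0.055},
  {"translation": [0,0,0],"spin": 0,"jaw": 0.042},
  {"translation": [0,0,0],"spin": 0,"jaw": 0.042},
  {"translation": [0,0,0],"spin": 0,"jaw": 0.042},
  {"translation": [0,0,0],"spin": 0,"jaw": 0.042},
  {"translation": [0,0,0],"spin": 0,"jaw": 0.042},
  {"translation": [0,0,-0.015],"spin": 0,"jaw": 0.042},
  {"translation": [0,0,-0.03],"spin": 0,"jaw": 0.042},
])

```text
time: 14.58
tool_pos: [518.8, -405.3, 70.0]
tcp_rot: [-179.7, -0.4, 101.3]
ft_force: [-0.4, 0.4, -1.7]
finger_gap: 46.7
grip_force: 31.4
```

```bash
python3 -c "
from h import *
go(621.7,1.2,110)"
```

```text
t 14.6 pos [ 518.8 -405.3   70. ] rot [-179.73   -0.36  101.34] gap 46.7 grip 31.4 F [-0.4  0.4 -1.7]
tool dx,dy,dz [378.3 180.8 -40. ]
```

Call:
carry_out([
  {"translation": [0,0,-0.025],"spin": 0,"jaw": 0.042},
  {"translation": [0.015,0.007,-0.015],"spin": 0,"jaw": 0.042},
  {"translation": [0.033,0.016,0],"spin": 0,"jaw": 0.042},
  {"translation": [0.033,0.016,0],"spin": 0,"jaw": 0.042},
  {"translation": [0.033,0.016,0],"spin": 0,"jaw": 0.042},
  {"translation": [0.033,0.016,0],"spin": 0,"jaw": 0.042},
  {"translation": [0.033,0.016,0],"spin": 0,"jaw": 0.042},
  {"translation": [0.033,0.016,0],"spin": 0,"jaw": 0.042},
])

```text
time: 15.25
tool_pos: [580.8, -176.9, 114.8]
tcp_rot: [179.9, 0.0, 101.3]
ft_force: [1.0, 0.1, -1.1]
finger_gap: 46.9
grip_force: 31.4
```

Call:
carry_out([
  {"translation": [0.033,0.016,0],"spin": 0,"jaw": 0.042},
  {"translation": [0.033,0.016,0],"spin": 0,"jaw": 0.042},
  {"translation": [0.033,0.016,0],"spin": 0,"jaw": 0.042},
  {"translation": [0.033,0.016,0],"spin": 0,"jaw": 0.042},
  {"translation": [0.02,0.01,0],"spin": 0,"jaw": 0.042},
  {"translation": [0,0,0],"spin": 0,"jaw": 0.042},
  {"translation": [0,0,0],"spin": 0,"jaw": 0.042},
  {"translation": [0,0,0],"spin": 0,"jaw": 0.042},
])

```text
time: 15.92
tool_pos: [623.2, -15.3, 114.1]
tcp_rot: [180.0, 0.0, 101.4]
ft_force: [0.6, -0.6, -0.1]
finger_gap: 47.0
grip_force: 31.4
```

```bash
python3 chk.py h3 S; python3 -c "
from h import *
go(621.7,1.2,64)"
```

```text
t 16.0 pos [623.  -16.1 113.7] rot [180.    0.  101.3] gap 46.7 grip 31.4 F [-0.3 -0.1 -0.8]
tool dx,dy,dz [82.4  2.3  3.7]
S 0.8 [275.1 224.8] 407 z70 [572.2  15.1]
T 0.58 [264.  182.2] 51 z70 [611.8  84.5]
t 16.1 pos [623.  -16.1 113.5] rot [1.8000e+02 1.0000e-02 1.0125e+02] gap 47.2 grip 31.4 F [ 0.6  0.2 -1.4]
tool dx,dy,dz [17.2  2.1 49.5]
```

Call:
carry_out([
  {"translation": [0.009,0.001,0],"spin": 0,"jaw": 0.042},
  {"translation": [0.008,0.001,0.005],"spin": 0,"jaw": 0.042},
  {"translation": [0,0,0.015],"spin": 0,"jaw": 0.042},
  {"translation": [0,0,0.015],"spin": 0,"jaw": 0.042},
  {"translation": [0,0,0.01],"spin": 0,"jaw": 0.042},
  {"translation": [0,0,0.003],"spin": 0,"jaw": 0.042},
  {"translation": [0,0,0],"spin": 0,"jaw": 0.042},
  {"translation": [0,0,0],"spin": 0,"jaw": 0.042},
])

```text
time: 16.78
tool_pos: [621.9, 2.4, 65.5]
tcp_rot: [180.0, -0.0, 101.3]
ft_force: [0.2, -0.1, -0.2]
finger_gap: 46.7
grip_force: 31.4
```

```bash
python3 -c "
from h import *
np.set_printoptions(precision=1,suppress=True)
go(621.7,1.2,60)
S=r.snapshot('scene'); cv2.imwrite('pics/h4.png',cv2.resize(S['pixels'][150:270,240:400],None,fx=5,fy=5,interpolation=cv2.INTER_CUBIC))"
```

```text
t 16.8 pos [621.9   2.4  65.5] rot [180.   -0.  101.3] gap 46.7 grip 31.4 F [ 0.2 -0.1 -0.2]
tool dx,dy,dz [-1.1 -0.4  5.5]
```

View pics/h4.png

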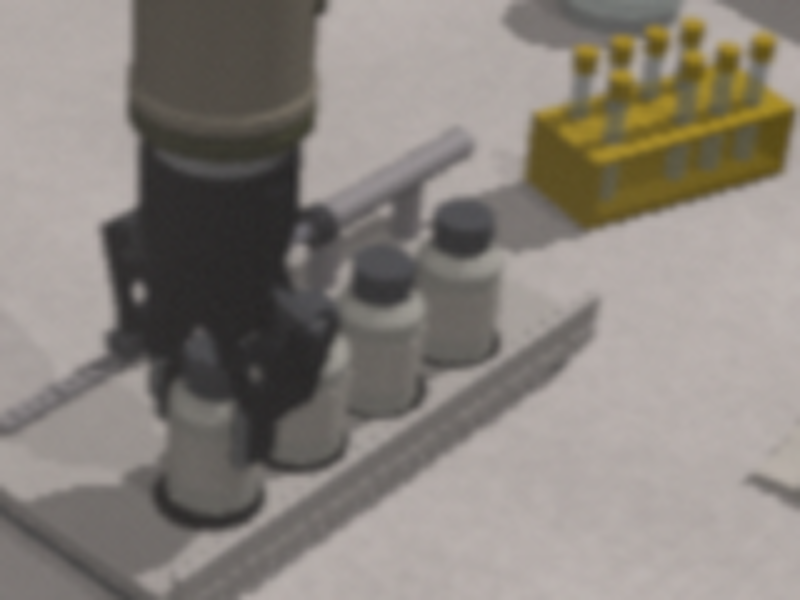

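Call:
carry_out([
  {"translation": [-0.001,0,0.002],"spin": 0,"jaw": 0.042},
  {"translation": [0,0,0.001],"spin": 0,"jaw": 0.042},
  {"translation": [0,0,0.001],"spin": 0,"jaw": 0.042},
  {"translation": [0,0,0.001],"spin": 0,"jaw": 0.042},
  {"translation": [0,0,0],"spin": 0,"jaw": 0.042},
  {"translation": [0,0,0],"spin": 0,"jaw": 0.042},
  {"translation": [0,0,0],"spin": 0,"jaw": 0.042},
  {"translation": [0,0,0],"spin": 0,"jaw": 0.042},
])

```text
time: 17.5
tool_pos: [622.2, 1.2, 60.9]
tcp_rot: [180.0, 0.0, 101.3]
ft_force: [-2.8, -0.1, 5.9]
finger_gap: 46.8
grip_force: 32.0
```

Call:
carry_out([
  {"translation": [0,0,0],"spin": 0,"jaw": 0.05},
  {"translation": [0,0,0],"spin": 0,"jaw": 0.058},
  {"translation": [0,0,0],"spin": 0,"jaw": 0.066},
  {"translation": [0,0,0],"spin": 0,"jaw": 0.066},
  {"translation": [0,0,-0.01],"spin": 0,"jaw": 0.066},
  {"translation": [0,0,-0.035],"spin": 0,"jaw": 0.066},
  {"translation": [0,0,-0.04],"spin": 0,"jaw": 0.066},
  {"translation": [0,0,-0.04],"spin": 0,"jaw": 0.066},
])

```text
time: 18.17
tool_pos: [621.0, 1.3, 186.4]
tcp_rot: [-179.9, -0.0, 101.3]
ft_force: [0.7, -1.7, 0.6]
finger_gap: 65.8
grip_force: 0.0
```

Call:
carry_out([
  {"translation": [0,-0.01,-0.03],"spin": 0,"jaw": 0.066},
  {"translation": [0,-0.03,-0.01],"spin": 0,"jaw": 0.066},
  {"translation": [0,-0.04,0],"spin": 0,"jaw": 0.05},
  {"translation": [0,-0.04,0],"spin": 0,"jaw": 0.05},
  {"translation": [0,-0.04,0],"spin": 0,"jaw": 0.05},
  {"translation": [0,-0.02,0],"spin": 0,"jaw": 0.05},
  {"translation": [0,0,0],"spin": 0,"jaw": 0.05},
  {"translation": [0,0,0],"spin": 0,"jaw": 0.05},
])

```text
time: 18.83
tool_pos: [445.3, -34.4, 226.5]
tcp_rot: [179.9, 0.1, 101.3]
ft_force: [0.4, -0.4, 0.1]
finger_gap: 50.2
grip_force: 0.0
```

Run:
```python
from h import *
np.set_printoptions(precision=1,suppress=True)
S,T=r.snapshot("scene"),r.snapshot("top"); go(512,109,160)
for n,p in(("S",S),("T",T)):
    for t in("stood0","loose0"):
        for d in r.regions_of(p,t):print(n,t,round(d["score"],2),mc(d),d["pixels"].sum(),fit([(p,mc(d))],30,[609,65])[0])
    for t in("post","mark_clip"):
        for d in r.landmark_of(p,t):print(n,t,round(d["score"],2),np.array(d["xy"]),atz(p,d["xy"],115 if t=="post" else 36)[:2])
im=np.vstack([cv2.resize(q["pixels"][y:y+75,x:x+190],None,fx=4,fy=4,interpolation=cv2.INTER_CUBIC) for q,x,y in((S,220,180),(T,165,155))])
cv2.imwrite("pics/row.png",im)
```

```text
t 18.9 pos [446.3 -34.2 226.2] rot [179.9   0.  101.3] gap 50.0 grip 0.0 F [ 0.9  0.2 -0.1]
tool dx,dy,dz [127.4  92.5  66.2]
S stood0 0.86 [315.7 215.2] 458 [595.2 130.9]
S stood0 0.64 [331.3 206.2] 478 [585.3 194. ]
S stood0 0.49 [299.7 225.2] 489 [606.9  68.6]
S stood0 0.2 [292.5 194.2] 142 [478.4 139.2]
S loose0 0.92 [282.4 236.5] 586 [620.6   4.2]
S loose0 0.85 [299.9 226.6] 573 [612.2  65.3]
S loose0 0.55 [288.6 231.8] 3949 [613.9  28.3]
S post 0.56 [292.5 187.5] [507.2 116. ]
S mark_clip 0.57 [267.  219.7] [504.   34.9]
T stood0 0.78 [248.7 186.7] 314 [599.2 126.7]
T stood0 0.67 [131.6 223.5] 1672 [486.2 438. ]
T stood0 0.53 [225.2 190.6] 305 [586.  191.1]
T loose0 0.69 [288.8 178.6] 106 [626.2  16.1]
T loose0 0.54 [270.  183.7] 289 [609.9  68.1]
T post 0.4 [250.3 211.4] [521.5 115.6]
```

View pics/row.png

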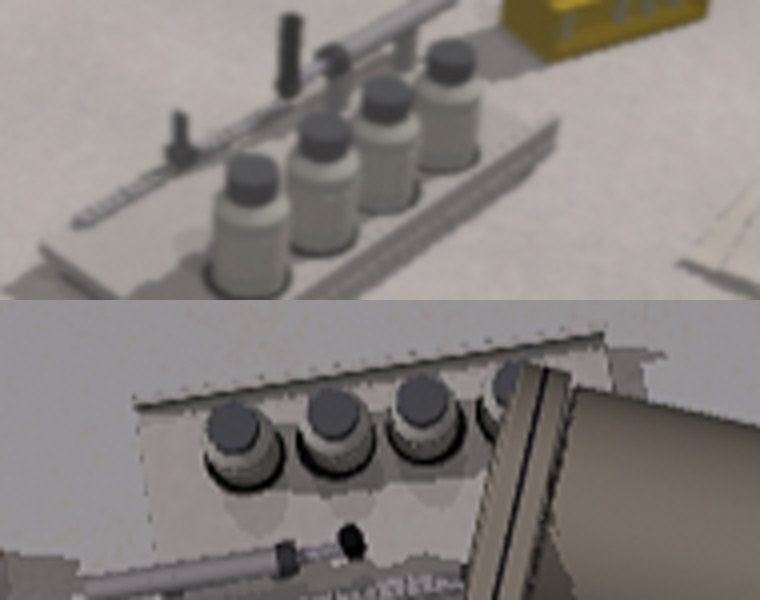

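```bash
cat >> h.py <<'E'
yw=np.radians(11.0); ex=np.array([np.cos(yw),np.sin(yw)]); ey=np.array([-ex[1],ex[0]]); O=np.array([568.8,90.0])
def onplane(p,xy,xs):
    o,d=ray(p,xy); t=(xs-(o[:2]-O)@ex)/(d[:2]@ex); X=o+t*d; return np.round([(X[:2]-O)@ey,X[2]],1)
E
python3 - <<'E'
from h import *
np.set_printoptions(precision=1,suppress=True,linewidth=200)
S,T=r.snapshot("scene"),r.snapshot("top")
s,t=cv2.imread("pics/scene0.png").max(2),cv2.imread("pics/top0.png").max(2)
print("S fin cols258-272");print(s[205:224,258:273]); print("T fin cols 276-294");print(t[216:231,276:295])
print("S post 286-302");print(s[182:206,286:302])
for row in range(208,216):
    w=np.clip(150-s[row,260:271].astype(float),0,None); c=(w*np.arange(260,271)).sum()/w.sum(); print("fin",row,c,onplane(S,[c,row],-77))
for row in range(185,203,3):
    w=np.clip(130-s[row,286:299].astype(float),0,None); c=(w*np.arange(286,299)).sum()/w.sum(); print("post",row,c,onplane(S,[c,row],-50))
v=fit([(S,[292.1,194.]),(T,[252.7,215.2])],0,[512,109],[(8,75),(8,130)]); print(v,(v[0]-O)@ex,(v[0]-O)@ey)
E
```

```text
S fin cols258-272
[[178 180 181 180 181 180 179 181 181 181 181 180 181 180 179]
 [177 177 179 178 176 172 172 177 181 182 181 181 180 178 178]
 [176 177 177 176 169 150 141 155 170 177 181 180 178 179 178]
 [178 177 176 174 156 123 101 113 136 164 177 179 178 178 178]
 [175 175 175 173 153 113  80  80 107 151 173 178 178 178 178]
 [175 176 177 173 152 110  77  71  97 147 174 178 177 177 177]
 [176 177 178 174 152 110  76  68  97 148 174 178 176 174 172]
 [177 177 178 174 152 110  76  68  95 147 171 176 174 167 163]
 [177 177 177 172 151 109  75  67  94 146 170 177 173 165 158]
 [177 176 177 172 149 108  74  68  91 139 166 171 168 158 151]
 [177 176 171 160 134  97  73  68  82 121 150 158 154 147 142]
 [177 172 157 128 100  79  69  66  72  91 113 131 137 135 125]
 [175 171 150 111  80  71  71  69  69  72  82  94 107 109 103]
 [176 172 149 109  77  68  71  70  68  67  70  81  91  93  96]
 [176 172 153 115  79  70  67  67  65  65  71  82  91  96 102]
 [174 169 154 121  90  73  69  67  66  68  77  91 101 110 115]
 [164 149 131 107  91  83  75  71  74  82  96 109 117 127 132]
 [132 117 1
[... 2907 characters left out ...]
128 137 130 115 108 107 106 103  95]]
fin 208 264.2992125984252 [-49.4  77.7]
fin 209 264.5409090909091 [-48.5  74. ]
fin 210 264.6209677419355 [-48.2  70.5]
fin 211 264.61354581673305 [-48.2  67.2]
fin 212 264.63385826771656 [-48.1  63.8]
fin 213 264.64092664092664 [-48.1  60.4]
fin 214 264.69741697416976 [-47.8  57. ]
fin 215 264.67692307692306 [-47.9  53.6]
post 185 292.46567164179106 [ 30.5 128.5]
post 188 292.1483679525223 [ 29.7 119.2]
post 191 292.0906344410876 [ 30.  109.4]
post 194 291.89728096676737 [29.8 99.7]
post 197 291.97391304347826 [30.7 89.5]
post 200 291.9483146067416 [31.1 79.3]
(array([514.5, 109.3]), array([-0.2, -0.9,  0.1, -0.5])) -49.610433168446626 29.28754040273156
```

Call:
carry_out([
  {"translation": [0.012,0.01,0],"spin": 0,"jaw": 0.05},
  {"translation": [0.025,0.018,0.005],"spin": 0,"jaw": 0.05},
  {"translation": [0.025,0.018,0.01],"spin": 0,"jaw": 0.05},
  {"translation": [0.025,0.018,0.015],"spin": 0,"jaw": 0.05},
  {"translation": [0.025,0.018,0.02],"spin": 0,"jaw": 0.05},
  {"translation": [0.016,0.0125,0.015],"spin": 0,"jaw": 0.05},
  {"translation": [0,0,0.01],"spin": 0,"jaw": 0.05},
  {"translation": [0,0,0],"spin": 0,"jaw": 0.05},
])

```text
time: 20.1
tool_pos: [511.2, 110.5, 147.2]
tcp_rot: [-179.7, -0.0, 101.5]
ft_force: [0.5, -0.1, -0.7]
finger_gap: 49.8
grip_force: 0.0
```

```bash
python3 -c "
from h import *
r.snapshot('top');r.snapshot('top')
go(514.1,109.9,94)"
```

```text
t 20.2 pos [512.5 109.4 150.1] rot [-1.7992e+02  2.0000e-02  1.0135e+02] gap 50.0 grip 0.0 F [ 0.6 -0.5  0. ]
tool dx,dy,dz [ 0.2  1.7 56.1]
```

Call:
carry_out([
  {"translation": [0,0.0015,0.01],"spin": 0,"jaw": 0.05},
  {"translation": [0,0,0.015],"spin": 0,"jaw": 0.05},
  {"translation": [0,0,0.015],"spin": 0,"jaw": 0.05},
  {"translation": [0,0,0.01],"spin": 0,"jaw": 0.05},
  {"translation": [0,0,0.005],"spin": 0,"jaw": 0.05},
  {"translation": [0,0,0],"spin": 0,"jaw": 0.05},
  {"translation": [0,0,0],"spin": 0,"jaw": 0.04},
  {"translation": [0,0,0],"spin": 0,"jaw": 0.03},
])

```text
time: 20.87
tool_pos: [515.2, 110.1, 96.3]
tcp_rot: [179.9, 0.0, 101.3]
ft_force: [-0.7, -0.1, 0.7]
finger_gap: 30.6
grip_force: 0.0
```

Call:
carry_out([
  {"translation": [0,0,0],"spin": 0,"jaw": 0.02},
  {"translation": [0,0,0],"spin": 0,"jaw": 0.01},
  {"translation": [0,0,0],"spin": 0,"jaw": 0.01},
  {"translation": [0,0,0],"spin": 0,"jaw": 0.01},
  {"translation": [0,0,0],"spin": 0,"jaw": 0.01},
  {"translation": [0,0,0],"spin": 0,"jaw": 0.01},
  {"translation": [0,0,0],"spin": 0,"jaw": 0.01},
  {"translation": [0,0,0],"spin": 0,"jaw": 0.01},
], squeeze=60)

```text
time: 21.53
tool_pos: [513.7, 110.0, 96.5]
tcp_rot: [-179.9, 0.0, 101.4]
ft_force: [-10.1, -2.3, 11.1]
finger_gap: 14.5
grip_force: 58.4
```

```bash
python3 -c "
from h import *
go(528.9,33.2,94)"
```

```text
t 21.5 pos [513.7 110.   96.5] rot [-1.7990e+02  2.0000e-02  1.0136e+02] gap 14.5 grip 58.4 F [-10.1  -2.3  11.1]
tool dx,dy,dz [-78.3  -0.2   2.5]
```

Call:
carry_out([
  {"translation": [-0.006,0,0],"spin": 0,"jaw": 0.01},
  {"translation": [-0.01,0,0],"spin": 0,"jaw": 0.01},
  {"translation": [-0.012,0,0],"spin": 0,"jaw": 0.01},
  {"translation": [-0.012,0,0],"spin": 0,"jaw": 0.01},
  {"translation": [-0.012,0,0],"spin": 0,"jaw": 0.01},
  {"translation": [-0.012,0,0],"spin": 0,"jaw": 0.01},
  {"translation": [-0.01,0,0],"spin": 0,"jaw": 0.01},
  {"translation": [-0.004,0,0],"spin": 0,"jaw": 0.01},
])

```text
time: 22.2
tool_pos: [528.8, 33.9, 96.5]
tcp_rot: [-179.9, -0.1, 101.3]
ft_force: [-11.9, 6.9, 11.7]
finger_gap: 14.6
grip_force: 58.7
```

Call:
carry_out([
  {"translation": [0,0,0],"spin": 0,"jaw": 0.01},
  {"translation": [0,0,0],"spin": 0,"jaw": 0.01},
  {"translation": [0,0,0],"spin": 0,"jaw": 0.01},
  {"translation": [0,0,0],"spin": 0,"jaw": 0.01},
  {"translation": [0,0,0],"spin": 0,"jaw": 0.01},
  {"translation": [0,0,0],"spin": 0,"jaw": 0.01},
  {"translation": [0,0,0],"spin": 0,"jaw": 0.01},
  {"translation": [0,0,0],"spin": 0,"jaw": 0.01},
])

```text
time: 22.87
tool_pos: [528.6, 34.9, 96.5]
tcp_rot: [-179.9, -0.1, 101.4]
ft_force: [-12.6, 5.2, 12.1]
finger_gap: 14.4
grip_force: 58.7
```

Run:
```python
from h import *
np.set_printoptions(precision=1,suppress=True,linewidth=200)
S=r.snapshot("scene"); go(528.9,33.2,94); s=S["pixels"].max(2)
print("expected post/fin px",[proj(S,[[*(O-50*ex-48.2*ey),z]])[0] for z in(80,90,130)],[proj(S,[[*(O-77*ex-48.2*ey),z]])[0] for z in(50,76)])
print(s[196:226,256:290])
cv2.imwrite("pics/end.png",cv2.resize(S["pixels"][140:260,210:370],None,fx=5,fy=5,interpolation=cv2.INTER_CUBIC))
```

```text
t 22.9 pos [528.6  34.9  96.5] rot [-179.9   -0.1  101.4] gap 14.3 grip 58.7 F [-12.6   5.1  13.4]
tool dx,dy,dz [-1.7 -0.1  2.5]
expected post/fin px [array([271.7, 211.3]), array([271.7, 208.2]), array([271.9, 195.6])] [array([264.6, 216.1]), array([264.6, 208.3])]
[[181 181 181 ... 179 181 180]
 [180 181 180 ... 180 179 179]
 [180 181 181 ... 181 181 178]
 ...
 [131 123 114 ...  85  89 105]
 [122 126 128 ...  84  83  97]
 [129 122 120 ...  76  75  94]]
```

View pics/end.png

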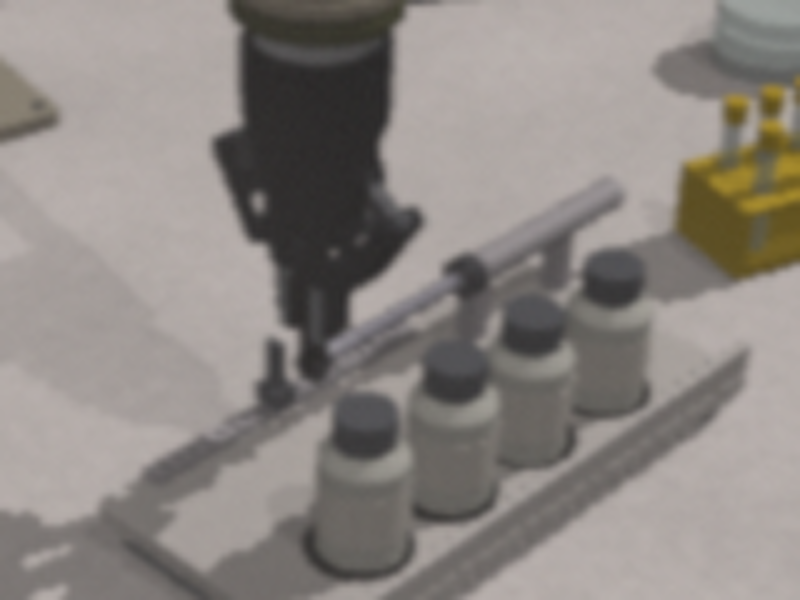

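Call:
carry_out([
  {"translation": [-0.0015,0,0],"spin": 0,"jaw": 0.01},
  {"translation": [0,0,0],"spin": 0,"jaw": 0.01},
  {"translation": [0,0,0],"spin": 0,"jaw": 0.01},
  {"translation": [0,0,0],"spin": 0,"jaw": 0.01},
  {"translation": [0,0,0],"spin": 0,"jaw": 0.01},
  {"translation": [0,0,0],"spin": 0,"jaw": 0.01},
  {"translation": [0,0,0],"spin": 0,"jaw": 0.01},
  {"translation": [0,0,0],"spin": 0,"jaw": 0.01},
])

```text
time: 23.58
tool_pos: [528.9, 33.4, 96.5]
tcp_rot: [-179.9, -0.1, 101.4]
ft_force: [-12.0, 5.6, 13.3]
finger_gap: 14.4
grip_force: 58.7
```

Run:
```python
from h import *
np.set_printoptions(linewidth=200,threshold=9999)
S=r.snapshot("scene"); go(528.9,33.2,94); s=S["pixels"].max(2)
print(s[200:218,262:284])
for row in range(206,214):
    w=np.clip(130-s[row,268:279].astype(float),0,None); c=(w*np.arange(268,279)).sum()/w.sum(); print("post",row,round(c,2),onplane(S,[c,row],-50))
for row in range(209,214):
    w=np.clip(150-s[row,260:268].astype(float),0,None); c=(w*np.arange(260,268)).sum()/w.sum(); print("fin",row,round(c,2),onplane(S,[c,row],-77))
```

```text
t 23.6 pos [528.9  33.4  96.5] rot [-1.7988e+02 -1.2000e-01  1.0138e+02] gap 14.6 grip 58.7 F [-12.2   4.7  13.2]
tool dx,dy,dz [-0.2 -0.1  2.5]
[[180 174 140  97  68  54  48  48  53  62  70  67  56  49  49  49  65 110 156 178 182 182]
 [180 174 146 103  70  54  48  46  52  62  70  67  56  50  49  48  69 116 160 178 182 181]
 [178 178 164 122  78  57  48  47  51  62  71  67  55  49  48  48  64 110 157 177 181 181]
 [180 180 172 134  87  59  49  47  51  62  71  68  55  50  48  49  62 106 155 175 177 171]
 [180 181 172 139  96  64  51  50  52  63  72  67  57  51  48  49  64 107 149 166 159 147]
 [178 178 174 156 125  99  88  71  56  64  70  67  56  50  50  53  75 113 135 144 139 136]
 [176 171 168 168 163 152 145 110  71  65  70  67  57  51  53  69  98 127 134 134 129 122]
 [168 148 137 151 165 171 164 123  75  63  70  67  59  60  76 101 128 144 142 128 114 103]
 [156 119  96 107 133 160 163 122  71  58  65  67  67  87 111 129 143 139 126 111 101  99]
 [151 110  75  73 102 149 159 120  69  51  54  56  71 110 133 138 135 123 110 106 116 121]
 [150 109  72  64  93 143 151 113  65  48  47
[... 368 characters left out ...]
  68  94 113 112 108 110 117 124 118 113]
 [132  93  68  62  82 122 140 119  85  64  59  63  80 102 109 110 119 123 123 123 120 119]
 [ 95  73  65  61  70  96 115 120 111  94  83  83  94 101 105 116 134 131 123 126 128 133]
 [ 75  63  65  65  70  76  87 105 115 114 105  99 100 107 110 117 125 122 123 136 145 147]]
post 206 273.71 [-40.7  93.6]
post 207 273.23 [-42.5  91.2]
post 208 272.47 [-45.3  89.3]
post 209 272.06 [-46.8  86.8]
post 210 272.17 [-46.3  83.3]
post 211 272.39 [-45.4  79.6]
post 212 272.34 [-45.6  76.4]
post 213 272.48 [-45.   72.8]
fin 209 264.56 [-48.4  73.9]
fin 210 264.67 [-48.   70.4]
fin 211 264.72 [-47.8  67. ]
fin 212 264.76 [-47.6  63.6]
fin 213 264.73 [-47.7  60.3]
```

```bash
python3 -c "
from h import *
print(r.hand_in())"
```

```text
the job is handed in; nothing more can be done
None
```

The job is handed in: both loose bottles stand upright on the empty pads and are let go, and the arm still holds the guard rod about 78 mm out, with the post lined up with the fin to within about 1 mm in the scene camera.

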